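# Stroke along a sprung safety bumper to test it

### The arm

A 7-joint arm with a two-finger parallel gripper is mounted at the origin on a cart in front of the work surface, level with it; the furniture and walls round the work are solid. World frame = base frame: x ahead of the robot, y to its left, z up, the work surface at z = 0. Lengths are in m, angles in degrees, forces in N, time in s.
With the tool pointing down it reaches from about 0.4 to 0.75 m from the base axis. Payload 19.5 kg.
Tool frame: the origin (TCP) lies at the centre of the arm's flange, where the gripper is bolted on; the fingertips stand 173 mm ahead of it and the grasp point (between the pads) lies manip.grip_depth ahead of it (manip.grip_depth is the distance from the TCP to the grasp point, in m); z points along the fingers, y is the line along which they close (so a half turn about z gives the same grasp; the last joint's range is limited). The gripper opens to 85 mm and grips with 20 to 120 N. Pads are 22 mm wide; open, the fingers measure 114 mm over their backs; the gripper's body (76 mm by 85 mm) begins 54 mm behind the grasp point. The pads swing forward as they close: fully open they stand 13 mm farther back than shut.
Start: joints at [-2.389, 40.479, -1.581, 85.061, 1.261, 54.483, -4.326], TCP at [0.575, 0, 0.405] pointing down, gripper open.
Joint ranges: [-155.06, 155.06], [-18.47, 123.98], [-90, 86.84], [0, 140.48], [-83.41, 263.41], [0, 116], [-161.91, 161.91]. Speed limits (degrees/s): [108.29, 108.29, 147.25, 147.25, 172.46, 172.46, 172.46].

### API

Orientations are given as [roll, pitch, yaw] about the fixed x, y, z axes, in that order (R = Rz(yaw) Ry(pitch) Rx(roll)).
In Python, from plant import manip gives the robot as it stands. Calls block until the motion is done:
- manip.move_ptp(position, orientation): joint-space move of the TCP to a pose.
- manip.movel(position, rot=None, feed=0.15, stop_force=None): straight line of the TCP; rot=None keeps the orientation; feed is the mean speed in m/s. With stop_force (N) it stops when the force on the tool has changed by that much, and returns True; else False.
- manip.set_joints(angles): joint-space move.
- manip.move_gripper(opening): finger opening in m; the grip force is fixed at half the most; returns when the fingers have stopped.
- manip.pause(seconds).
- manip.inverse_kinematics(position, orientation): joint angles nearest the present ones, or None.
- manip.state(): the state.
- manip.snapshot(name): name is "scene" or "side" or "wrist"; returns a dict with "frame" (384x512x3 uint8, red, green, blue), "z_map" (384x512 float32, m along the optical axis (not along the pixel's ray), 0 where there is no reading), "fovy" (degrees; the focal length in pixels is half the picture's height over the tangent of half this angle, whatever the lens; pixels are square), "cx", "cy" (the principal point, pixels), "R" (3x3) and "t" (3): a world point X has camera coordinates R X + t. Camera axes: x right, y down, z forward; pixel columns grow to the right and rows downward; lengths in m; the calibration is good to about 2 mm. A picture is of the moment at which its call begins.
A pose or a line that the arm cannot do raises manip.Unreachable and nothing moves.
- manip.finish_job(): hands the job in; it is judged then, once.
The state is a dict: "time_s": time; "joints": joint angles; "joint_vel": joint speeds; "tau": joint torques, N m; "ee_pos": TCP position; "tcp_rot": TCP orientation; "wrist_force": force on the tool from outside, world axes, zero at the start; "wrist_torque": the same for the moment, N m; "width": finger opening in m; "grasp_force": force on a finger pad.
Only numpy, scipy, OpenCV 4.12 (cv2) and the standard library are available. Lean on these libraries where they do the work, as an engineer would, in place of code of your own. Each camera call takes 0.05 s, during which the arm holds its last target. There are 200 camera calls.

### The job

Test the curved safety bumper on the plywood board: with the closed fingertips, press the sprung black bar down lightly at its end beside the grey terminal box, then slide along its whole curve to the free end without letting the bar come up on the way and without ever pushing it down onto its stop. Finish at the free end with the fingertips still holding the bar lightly pressed there. Grasp nothing, and leave the bolt, spark plug, mug and tape measure where they are.

Things in the scene. Friction and masses are not known exactly. Their poses are not given: they have to be found in the camera images.
- test_board: plywood board 130 (x) x 280 (y) x 12 mm, screwed to the bench at any yaw; origin at the centre of its underside, z up. It carries the bumper bar and, by the bar's starting end (board x -32, y -121 mm), a grey terminal box 46 x 30 mm, its lid 42 mm above the bench, with a black cable gland towards +x. A loose bolt (near x -50, y 10 mm) and spark plug (near x 45, y -70 mm) lie on the board.
- bump_bar (a joint): m the bar is pressed down: 0 up (rest), 0.014 on its stop. Black round rubber bar 22 mm thick, level, an arc of radius 130 mm over 92 degrees (210 mm long), crown 63 mm above the bench when up, on sprung pins. All of it sinks level wherever pressed: starts at about 2 N, 0.4 N more per mm (about 4 N at 5 mm, 7 to 8 N at the stop), springs back when released.
- edge_0 (a point): point on the crown (highest line) of the bumper bar, near the end beside the terminal box (the starting end); it sinks with the bar. edge_0 to edge_4 follow the arc's centre line 20 degrees (45 mm) apart on radius 130 mm about the point x -110, y 0 of the board; edge_0 and edge_4 are 14 mm in from the bar's centre-line ends.
- edge_1 (a point): point on the crown (highest line) of the bumper bar, a quarter of the way along; it sinks with the bar. edge_0 to edge_4 follow the arc's centre line 20 degrees (45 mm) apart on radius 130 mm about the point x -110, y 0 of the board; edge_0 and edge_4 are 14 mm in from the bar's centre-line ends.
- edge_2 (a point): point on the crown (highest line) of the bumper bar, half way along; it sinks with the bar. edge_0 to edge_4 follow the arc's centre line 20 degrees (45 mm) apart on radius 130 mm about the point x -110, y 0 of the board; edge_0 and edge_4 are 14 mm in from the bar's centre-line ends.
- edge_3 (a point): point on the crown (highest line) of the bumper bar, three quarters of the way along; it sinks with the bar. edge_0 to edge_4 follow the arc's centre line 20 degrees (45 mm) apart on radius 130 mm about the point x -110, y 0 of the board; edge_0 and edge_4 are 14 mm in from the bar's centre-line ends.
- edge_4 (a point): point on the crown (highest line) of the bumper bar, near the free end (the finishing end); it sinks with the bar. edge_0 to edge_4 follow the arc's centre line 20 degrees (45 mm) apart on radius 130 mm about the point x -110, y 0 of the board; edge_0 and edge_4 are 14 mm in from the bar's centre-line ends.
- bolt: loose hex bolt 18x54x16 mm lying on the board, not part of the job; origin at the centre of its underside
- spark_plug: loose spark plug 22x58x20 mm lying on the board, not part of the job; origin at the centre of its underside
- mug: loose white coffee mug 92x127x95 mm on the bench right of the board, not part of the job; origin at the centre of its underside
- tape_meas: loose tape measure 70x75x35 mm on the bench right of the mug, not part of the job; origin at the centre of its underside

How it is judged (in metres and radians):
On the way, in this order (a step that is already met when the one before it is completed fails the run):
1. the bar is pressed down at its end beside the terminal box (value of joint bump_bar above 0.001 m and horizontal distance between the grasp point and edge_0 below 0.025 m and contact force between the fingers and test_board above 0.3 N), for 0.2 s.
2. the pressing fingertips have slid a quarter of the way along (value of joint bump_bar above 0.001 m and horizontal distance between the grasp point and edge_1 below 0.018 m and contact force between the fingers and test_board above 0.3 N), for 0.05 s.
3. half way along the curve (value of joint bump_bar above 0.001 m and horizontal distance between the grasp point and edge_2 below 0.018 m and contact force between the fingers and test_board above 0.3 N), for 0.05 s.
4. three quarters of the way along (value of joint bump_bar above 0.001 m and horizontal distance between the grasp point and edge_3 below 0.018 m and contact force between the fingers and test_board above 0.3 N), for 0.05 s.
5. the bar is pressed at its free end (value of joint bump_bar above 0.001 m and horizontal distance between the grasp point and edge_4 below 0.025 m and contact force between the fingers and test_board above 0.3 N), for 0.2 s.
At the end, for the whole second after the job is handed in: The fingertips rest on the bar within 25 mm (seen from above, measured at the grasp point) of edge_4 near the free end, holding it 1 to 12.5 mm down; the bolt, spark plug, mug and tape measure are within 20 mm of where they stood (all of step 5 and value of joint bump_bar below 0.0125 m and distance of each of bolt, spark_plug, mug, tape_meas from where it was at the start of the episode below 0.02 m); the arm keeps its last pose, push and grip.
It fails at once if the bar is pressed down to its stop (over 12.5 mm) (value of joint bump_bar above 0.0125 m).
It fails at once if the fingers push harder than 20 N on the bar or its board (contact force between the fingers and test_board above 20 N).
It fails at once if the bar is let up while the fingertips are at its middle part (lifted off on the way, or put down elsewhere than at an end) (value of joint bump_bar below 0.0003 m and ((horizontal distance between the grasp point and edge_1 below 0.018 m and distance between the grasp point and edge_1 below 0.06 m) or (horizontal distance between the grasp point and edge_2 below 0.018 m and distance between the grasp point and edge_2 below 0.06 m) or (horizontal distance between the grasp point and edge_3 below 0.018 m and distance between the grasp point and edge_3 below 0.06 m))).
It fails at once if the bolt, spark plug, mug or tape measure is moved more than 20 mm or lifted (distance of any of bolt, spark_plug, mug, tape_meas from where it was at the start of the episode above 0.02 m).
It also fails if it takes over 45 s, if anything falls off the work surface, if the arm or the gripper's body presses on something with over 40 N, if the wrist force passes 120 N, or if a joint passes its speed limit or range.

## Working session

There is one attempt and no reset: what is moved stays moved. The work goes in short steps, each a Python script; the robot and the scene stay as the last script left them, time stands still between calls to the robot, and variables do not carry over. Pictures are saved under pics/ and viewed, at most 10 in all, crops included, and the job is handed in when it is done.

```bash
mkdir -p pics; python3 - <<'E'
from plant import manip
import cv2,numpy as np,pickle
print(manip.grip_depth, manip.state())
d={}
for n in ("scene","side","wrist"):
    s=manip.snapshot(n); d[n]=s
    print(n,s["fovy"],s["cx"],s["cy"],np.round(s["R"],3).tolist(),np.round(s["t"],3))
pickle.dump(d,open("snap.pkl","wb"))
cv2.imwrite("pics/a.png",cv2.cvtColor(np.hstack([cv2.resize(d["scene"]["frame"],(400,300)),cv2.resize(d["wrist"]["frame"],(400,300))]),cv2.COLOR_RGB2BGR))
E
```

```text
0.1547 {'time_s': 0.0, 'joints': array([-2.38910442, 40.51374232, -1.58399559, 85.08189126,  1.26045807,
       54.4816933 , -4.32627218]), 'joint_vel': array([ 0.06950504,  0.00485946, -0.08567501,  0.02373032,  0.06110566,
        0.04612909, -0.004554  ]), 'tau': array([-3.35119905e-03, -8.83210659e+01,  1.23306759e+00, -2.36173260e+01,
        1.66974653e-02,  6.38553465e-03, -2.14882397e-05]), 'ee_pos': array([5.74939382e-01, 1.54829516e-05, 4.04239244e-01]), 'tcp_rot': array([-1.79939982e+02,  7.23761603e-04,  9.00006279e+01]), 'wrist_force': array([-0.50687757,  0.13206177,  0.57512215]), 'wrist_torque': array([-0.00545642,  0.02450966,  0.029275  ]), 'grasp_force': 0.0, 'width': 0.08556132372223096}
scene 54.47274909428229 254.08586559744361 193.40164349326608 [[0.813, -0.582, -0.013], [-0.361, -0.487, -0.795], [0.456, 0.651, -0.606]] [-0.397  0.236  0.748]
side 53.57426848049818 254.63574820838164 187.52224190019487 [[-0.944, -0.331, -0.009], [-0.13, 0.397, -0.909], [0.305, -0.856, -0.417]] [0.474 0.128 0.922]
wrist 69.4624624497669 254.2715539561325 190.35430746829041 [[1.0, 0.001, -0.001], [0.001, -0.95, 0.313], [-0.001, -0.313, -0.95]] [-0.573 -0.041  0.38 ]
```

View pics/a.png

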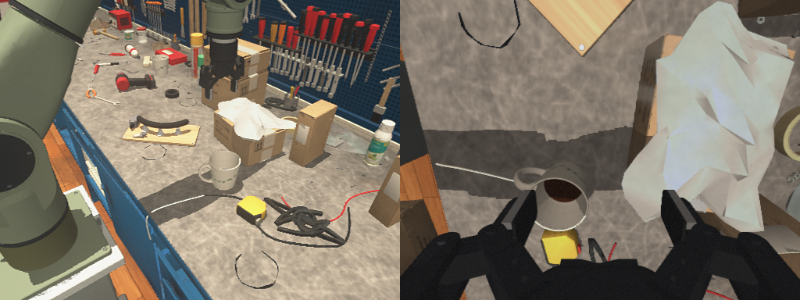

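The left half (scene camera) shows the board with its black arc near (160,130), the mug at (220,170) and a cloth-covered carton at (255,125). In the wrist view only a board corner shows, at (580,45). I'll take the position from depth and look closer.

```bash
cat > h.py <<'E'
import numpy as np,cv2,pickle
def cloud(s):
    z=s["z_map"];f=192/np.tan(np.radians(s["fovy"]/2))
    v,u=np.mgrid[:384,:512]
    P=np.stack([(u-s["cx"])/f*z,(v-s["cy"])/f*z,z],-1)
    return (P-s["t"])@s["R"]
E
python3 - <<'E'
from h import *
d=pickle.load(open("snap.pkl","rb"))
P=cloud(d["scene"])
for u,v in [(204,152),(168,150),(250,170),(157,180),(320,150),(290,170),(280,220),(325,262)]: print(u,v,P[v,u].round(3))
a=cv2.resize(d["scene"]["frame"][110:230,130:330],(800,480),interpolation=cv2.INTER_CUBIC)
cv2.imwrite("pics/b.png",a[:,:,::-1])
cv2.imwrite("pics/c.png",d["side"]["frame"][:,:,::-1])
E
```

```text
204 152 [ 0.546  0.365 -0.002]
168 150 [0.431 0.381 0.039]
250 170 [0.595 0.169 0.012]
157 180 [ 0.353  0.306 -0.001]
320 150 [ 0.671 -0.035  0.151]
290 170 [0.638 0.037 0.065]
280 220 [ 0.474 -0.123  0.082]
325 262 [ 0.503 -0.243  0.032]
```

View pics/b.png

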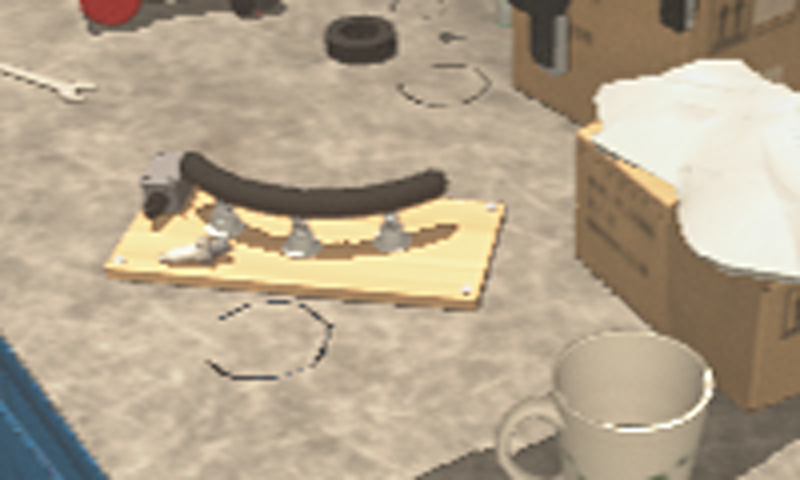

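View pics/c.png

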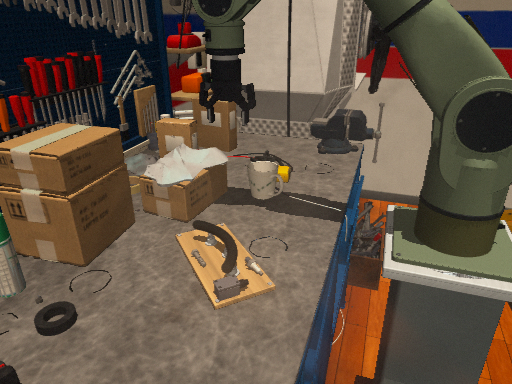

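The first picture is an enlarged scene view. It shows the terminal box at the board's far-left end (165,185 in the crop) and the bar running to its free end at (440,180). The spark plug is in front at (195,250), and the mug is at lower right. The side view shows the board at (225,263) with nothing tall next to it. I'll go over the board and look straight down.

```bash
python3 - <<'E'
from plant import manip
from h import *
manip.move_gripper(0.0)
manip.move_ptp([0.46,0.32,0.42],[180,0,90])
manip.pause(0.2)
s=manip.snapshot("wrist");st=manip.state()
print(st["time_s"],st["width"],st["wrist_force"],st["joints"].round(1),st["ee_pos"])
pickle.dump(s,open("w.pkl","wb"))
P=cloud(s);X=P[...,0];Y=P[...,1];Z=P[...,2]
hsv=cv2.cvtColor(s["frame"],cv2.COLOR_RGB2HSV)
m=(Z>0.054)&(Z<0.07)&(hsv[...,2]<90)
print(m.sum(),[ (X[m].min(),X[m].max(),Y[m].min(),Y[m].max(),Z[m].max())])
cv2.imwrite("pics/d.png",s["frame"][:,:,::-1])
E
```

```text
2.45 0.00032462556855067474 [0.44665722 0.43770996 0.39384787] [-38.7  38.2   1.4  86.9  -1.   54.9 -37.1] [0.46042499 0.31939937 0.41996152]
4453 [(np.float64(0.06749583707059488), np.float64(0.7836523636201784), np.float64(-0.028265272805997423), np.float64(0.34997929418500595), np.float64(0.06999714978130762))]
```

View pics/d.png

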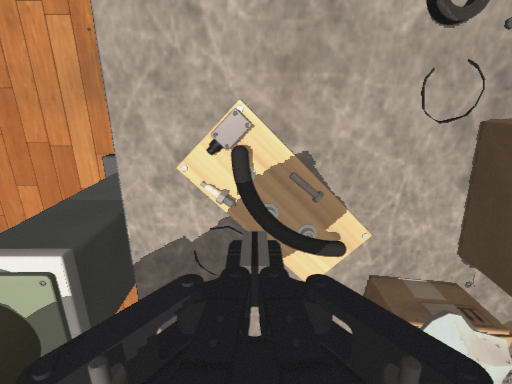

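The wrist view shows the box at (232,128), the bar's start at (240,155) and its free end at (338,250). The bolt is at (307,187) and the spark plug at (215,192). Next I'll fit the arc from the depth points.

```bash
python3 - <<'E'
from h import *
from scipy.optimize import least_squares
s=pickle.load(open("w.pkl","rb"))
P=cloud(s);Z=P[...,2]
hsv=cv2.cvtColor(s["frame"],cv2.COLOR_RGB2HSV)
roi=np.zeros(Z.shape,bool);roi[140:262,225:352]=1;roi[228:,:288]=0
m=((Z>0.05)&(Z<0.075)&(hsv[...,2]<90)&roi).astype(np.uint8)
n,l,st,c=cv2.connectedComponentsWithStats(m);k=1+st[1:,4].argmax();m=l==k
print(st[k],np.percentile(Z[m],[5,50,90,99]))
Q=P[m];T=Q[Q[:,2]>np.percentile(Q[:,2],50)]
for R in (None,0.13):
  f=lambda p:np.hypot(T[:,0]-p[0],T[:,1]-p[1])-(p[2] if R is None else R)
  r=least_squares(f,[0.55,0.38,0.13][:3 if R is None else 2],loss='soft_l1',f_scale=0.003);print(r.x,np.std(f(r.x)))
c=r.x
A=np.unwrap(np.arctan2(Q[:,1]-c[1],Q[:,0]-c[0])%(2*np.pi))
print(np.degrees([A.min(),A.max()]),np.degrees(np.percentile(A,[.5,99.5])))
# grey box lid and board check
lid=(abs(Z-0.042)<0.006);lid[:,:205]=0;lid[:,260:]=0;lid[:100]=0;lid[150:]=0
b=P[lid&(hsv[...,2]>90)];print("lid",b.mean(0),len(b))
# board corner screws
for u,v in [(240,107),(364,237),(184,168)]: print(P[v,u])
E
```

```text
[ 231  145  115  111 2412] [0.05408763 0.06090428 0.0627513  0.06358244]
[0.57212162 0.33561585 0.13098631] 0.003427443122070128
[0.57132757 0.33482799] 0.0034285744967906067
[174.85551529 274.91147272] [175.56900338 273.66808539]
lid [0.43091614 0.3641737  0.04160947] 919
[0.44092949 0.38939848 0.01328688]
[0.6246954  0.20165579 0.01424374]
[0.36184606 0.30833656 0.01379787]
```

```bash
cat >> h.py <<'E'
def arc(a,c=(0.5715,0.335),R=0.13):
    a=np.radians(a);return [c[0]+R*np.cos(a),c[1]+R*np.sin(a)]
E
python3 - <<'E'
from plant import manip
from h import *
s=pickle.load(open("w.pkl","rb"));d=pickle.load(open("snap.pkl","rb"))
for q in (s,d["scene"]):
    P=cloud(q).reshape(-1,3);e=np.array(arc(264.8))
    P=P[(P[:,2]>0.09)&(P[:,2]<0.2)&(P[:,0]>.4)&(P[:,0]<.8)&(P[:,1]<.2)&(P[:,1]>-.2)]
    D=np.hypot(*(P[:,:2]-e).T);print("clear",np.percentile(D,[0,1,5]),P[D.argmin()])
for a in (184.8,224.8,264.8): print(arc(a),manip.inverse_kinematics(arc(a)+[0.23],[180,0,90]))
p=arc(184.8)
manip.move_ptp(p+[0.27],[180,0,90]);manip.pause(.3)
w0=np.mean([(manip.pause(.02),manip.state()["wrist_force"])[1] for _ in range(10)],0)
np.save("w0.npy",w0)
print("w0",w0)
hit=manip.movel(p+[0.232],feed=0.02,stop_force=2.0)
manip.pause(.2);st=manip.state();print(hit,st["ee_pos"],st["wrist_force"]-w0,st["time_s"])
q=manip.snapshot("wrist");cv2.imwrite("pics/e.png",q["frame"][:,:,::-1])
q=manip.snapshot("side");cv2.imwrite("pics/f.png",cv2.resize(q["frame"][190:320,160:300],None,fx=4,fy=4,interpolation=2)[:,:,::-1])
E
```

```text
clear [0.11946779 0.12743247 0.13518879] [0.64912632 0.12629701 0.09067624]
clear [0.1208151  0.13758324 0.16277929] [0.64963624 0.12484453 0.10598677]
[np.float64(0.44195592829756447), np.float64(0.324121880366799)] [-39.89188521  53.2325599    0.56430084 100.17328435  -1.00964219
  26.59904972 -38.65130344]
[np.float64(0.47925580425025227), np.float64(0.2433975527047327)] [-30.39154948  52.70379645   0.11261824 102.3802261   -0.21265417
  24.91618159 -30.13044845]
[np.float64(0.5597177645742886), np.float64(0.20553502817992386)] [-2.32482660e+01  5.59230539e+01  2.63298427e-02  8.96519194e+01
 -3.85769961e-02  3.44250355e+01 -2.32016923e+01]
w0 [-0.08600708  0.12541223 -0.17811992]
True [0.44194338 0.32415271 0.23510626] [1.2884602  1.11352098 2.35579281] 5.3083
```

View pics/f.png

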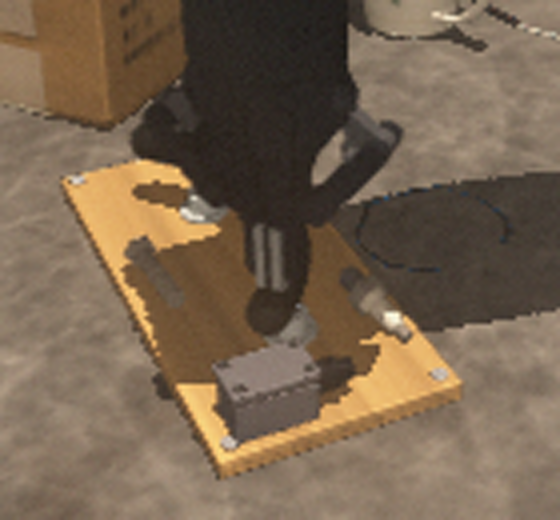

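View pics/e.png

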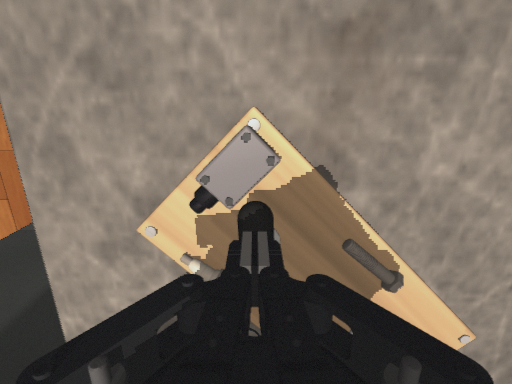

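The fingertips sit centred on the bar's end by the box, (255,215) in the wrist view. First contact was at TCP z ≈ 0.235. Now I'll press about 5 mm and slide, watching force and height at each segment.

```bash
python3 - <<'E'
from plant import manip
from h import *
w0=np.load("w0.npy")
z=0.2300
manip.movel(arc(184.8)+[z],feed=0.02);manip.pause(.4)
def rep(a):
    F=[]
    for _ in range(4): manip.pause(.02);st=manip.state();F.append(st["wrist_force"]-w0)
    F=np.mean(F,0);e=st["ee_pos"]
    print(a,F.round(2),(e-np.array(arc(a)+[z])).round(4),round(e[2],4),round(st["time_s"],2));return F[2]
f=rep(184.8)
if 2.5<f<7.5:
  for a in np.arange(189.8,265,5):
    manip.movel(arc(a)+[z],feed=0.03); f=rep(a)
    if f>6.5: z+=0.001
    elif f<2.8: z-=0.001
    if f>10 or f<1.2: print("stop");break
E
```

```text
184.8 [1.63 1.32 4.91] [0. 0. 0.] 0.23 6.28
189.8 [ 0.52 -3.82  4.49] [ 0.0001 -0.0005 -0.0001] 0.2299 6.87
194.8 [ 1.34 -3.15  4.63] [ 0.0002 -0.0004 -0.    ] 0.23 7.46
199.8 [ 1.23 -2.46  4.68] [ 0.0001 -0.0004 -0.    ] 0.23 8.05
204.8 [ 1.44 -2.89  4.59] [ 0.0002 -0.0004 -0.    ] 0.23 8.64
209.8 [ 1.69 -2.77  4.57] [ 0.0002 -0.0004 -0.    ] 0.23 9.23
214.8 [ 2.04 -2.67  4.34] [ 0.0002 -0.0004  0.    ] 0.23 9.82
219.8 [ 2.03 -2.49  4.98] [ 0.0002 -0.0004  0.    ] 0.23 10.42
224.8 [ 2.14 -2.97  4.77] [ 0.0003 -0.0004  0.    ] 0.23 11.01
229.8 [ 2.54 -2.3   4.67] [ 0.0003 -0.0003  0.0001] 0.2301 11.6
234.8 [ 1.89 -2.04  5.1 ] [ 0.0003 -0.0003  0.0001] 0.2301 12.19
239.8 [ 2.71 -2.11  4.79] [ 0.0003 -0.0003  0.0001] 0.2301 12.78
244.8 [ 2.57 -2.26  4.65] [ 0.0003 -0.0003  0.0001] 0.2301 13.38
249.8 [ 2.57 -1.71  4.76] [ 0.0003 -0.0002  0.0001] 0.2301 13.97
254.8 [ 2.44 -0.67  5.07] [ 0.0003 -0.0002  0.0001] 0.2301 14.56
259.8 [ 2.01 -0.97  5.12] [ 0.0003 -0.0001  0.0001] 0.2301 15.15
264.8 [ 1.78 -0.99  4.78] [ 0.0003 -0.0001  0.0001] 0.2301 15.74
```

Force held steady at 4.3–5.1 N all the way. A quick look before handing in.

```bash
python3 - <<'E'
from plant import manip
from h import *
manip.pause(.4)
q=manip.snapshot("wrist");cv2.imwrite("pics/g.png",q["frame"][:,:,::-1])
E
```

```text
(no output)
```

View pics/g.png

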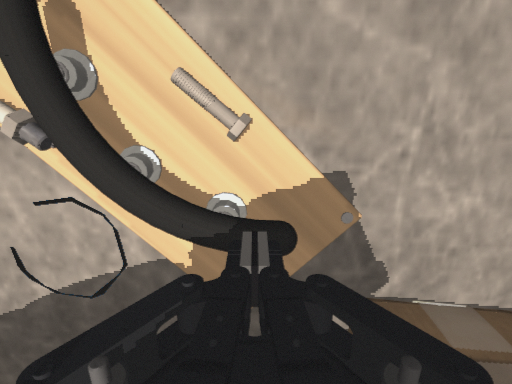

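The fingertips rest on the bar near its free end, around (258,238), with the end cap at (295,237). The bolt (210,105) and spark plug (25,130) look undisturbed.

```bash
python3 -c "
from plant import manip
print(manip.finish_job())"
```

```text
the job is handed in; nothing more can be done
None
```

I pressed the bar at its end beside the terminal box, slid along the whole curve at a steady 4.3–5.1 N, and handed the job in with the fingertips still holding it about 5 mm down at the free end; no verdict was returned.

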